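Roll a milling jar up the loading gutter onto the jar mill

TASK

A filled milling jar lies on its side at the foot of the jar mill's sloping loading gutter. With the fingertips, push it up the gutter and over the front roller until it settles between the two rollers by the back stop rail, lying square across the mill and at rest, so that it cannot roll back, then leave it there. Roll it gently all the way, never letting it get away or run back down; don't lift it out of the gutter, and leave the other things on the bench where they are.

Things in the scene. Friction and masses are not known exactly. Their poses are not given: they have to be found in the camera images.
- jar_center (a point): centre of the jar to be loaded: stainless cylinder 62 mm in diameter, 94 mm long, lying on its side on two raised black rubber tyres 68 mm in diameter (10 mm wide, centred 29 mm either side of the centre, so fingertips at mid-length bear on the bare cylinder); 0.4 to 0.8 kg; at the start across the gutter's foot, against the lip. Turns with the jar; y is the jar's axis, lid at +y
- mill: jar mill, fixed; origin on the bench, z up, x level and uphill (gutter's foot to rollers), y along the rollers. Two black rollers 32 mm in diameter, 118 mm long, free to turn, axes 60 mm up at x = 93 and 147 mm, between bearing plates at y = +-65 mm (8 mm thick, 83 mm high). White drive housing beside them: x 45 to 195, y 74 to 160 mm, 102 mm high
- gutter: loading gutter, stainless channel fixed to the mill; origin on its floor, inside the foot lip, x uphill along the floor, y across, z square to the floor. Rises at 14 degrees, 215 mm long, 110 mm wide inside; side walls 22 mm, foot lip 12 mm high, 3 mm thick. A jar on it has its centre 34 mm above the floor, at the start 26 mm from the lip, and rolls back down if let go on the slope
- front_top (a point): top of the front roller, at its mid-length, 76 mm above the bench. The gutter's floor runs in line onto it. The jar's centre passes 34 mm above this point, then drops into the seat by itself: 27 mm on and 8 mm down
- seat (a point): where the jar's centre lies when it rests between the rollers: x = 120 mm, y = 0, z = 102 mm from the mill's origin, axes as the mill's. Sideways the jar may lie anywhere between the bearing plates
- stop_rail (a point): middle of the axis of the back stop rail, a fixed steel bar 10 mm in diameter along the mill's y, 41 mm beyond the seat in x, 108 mm above the bench, between posts 121 mm high: 2 mm clear of a seated jar's tyres
- spare_jar: bystander: a second milling jar like the first, standing upright, 68 mm across, 94 mm tall; origin at the centre of its underside
- beaker: bystander: small glass beaker, 52 mm across, 70 mm tall; origin at the centre of its underside
- ball_tray: bystander: white plastic tray, 100 x 75 x 30 mm, with steel grinding balls; origin at the centre of its underside
- spatula: bystander: slim steel laboratory spatula, 165 mm long, 14 mm wide, lying flat; origin under its middle
- pe_bottle: bystander: white plastic bottle, 64 mm across, 150 mm tall; origin at the centre of its underside
- stopper: bystander: rubber stopper, 34 mm across, 28 mm tall; origin at the centre of its underside
- flask: bystander: conical glass flask, 74 mm across, 103 mm tall; origin at the centre of its underside
- jar: the same milling jar as a whole, origin at jar_center. Its bare cylinder is polished and slippery (friction about 0.25), so fingers slide on it while it rolls; the tyres grip (about 0.6)
There are look-alikes about, which are no part of the job. What is shaped like the jar but pink or red is not meant.

How it is judged:
By the outcome, as a careful person would: the job done as asked, in the order asked, and still so for the second after the job is handed in, with the robot touching nothing.
It also fails if it takes over 42 s, if anything falls off the work surface, if the arm or the gripper's body presses on something with over 40 N, if the wrist force passes 120 N, or if a joint passes its speed limit or range.

ROBOT

A 7-joint arm with a two-finger parallel gripper is mounted at the origin on the work surface. World frame = base frame: x ahead of the robot, y to its left, z up, the work surface at z = 0. Lengths are in m, angles in rad, forces in N, time in s.
With the tool pointing down it reaches from about 0.425 to 0.925 m from the base axis. Payload 6.8 kg.
Tool frame: the origin (TCP) lies on the centre line of the jaws, within the pads' length; the fingertips stand 17 mm ahead of it and the grasp point (between the pads) lies 2 mm behind it; z points along the fingers, y is the direction in which the jaws open and shut (so a half turn about z gives the same grasp; the last joint's range is limited). The gripper opens to 85 mm and grips with 20 to 120 N. Pads are 22 mm wide; open, the fingers measure 114 mm over their backs; the gripper's body (76 mm by 85 mm) begins 54 mm behind the grasp point. The pads swing forward as they close: fully open they stand 13 mm farther back than shut.
Start: joints at [-1.436, 0.477, 0.022, 1.555, -0.011, 1.109, -0.083], TCP at [0.162, 0.655, 0.248] pointing down, gripper open.
Joint ranges: [-2.96, 2.96], [-0.34, 2.1], [-1.41, 1.46], [0.24, 2.44], [-1.37, 4.51], [0.17, 1.92], [-2.96, 2.96]. Speed limits (rad/s): [2.39, 2.39, 3.14, 3.14, 3.14, 3.14, 3.14].

INTERFACE

Orientations are given as a unit quaternion [w, x, y, z].
In Python, from bench import manip gives the robot as it stands.
- The arm moves only by the shell command python3 -m creep 'ROWS' [FORCE]. ROWS is a JSON object of lists of equal length, an entry for each row: "dr": the turn, a rotation vector about the tool's x, y, z in rad, a list of three; "offset": the shift along the tool's x, y, z in m, a list of three; "gripper": the closure, from 0 (fully open) to 1 (shut). A call has 1 to 5 rows; each row shifts and turns the commanded pose from where the row before left it, along the tool's axes as they then stand; what a row does not reach is not made up. A row lasts 1/8 s, in which the tool goes at most 62.5 mm and 10.7 degrees, less where a joint would pass 70% of its speed; a pose out of reach is approached as far as the arm can. A call with a gripper value outside its range is refused whole. The fingers move at their own pace and stop on an object; FORCE is the grip in N (left out, the last holds). Time passes only in rows, so rows that do not move let the fingers close. It gives the time, the measured TCP pose, the force and the opening at its end, in the units of the state.
- manip.sense(): the state, without advancing time (a new reading comes with each control period).
- manip.grab_frame(name): name is "scene" or "top"; returns a dict with "color" (420x560x3 uint8, red, green, blue), "intrinsics" (3x3 intrinsics, pixels), "R" (3x3) and "t" (3): a world point X has camera coordinates R X + t. Camera axes: x right, y down, z forward; pixel columns grow to the right and rows downward; lengths in m; the calibration is good to about 2 mm. A picture is of the moment at which its call begins. There is no depth.
- manip.close_job(): hands the job in, once; it reports no verdict.
The state is a dict: "time_s": time; "joint_positions": joint angles; "qd": joint speeds; "joint_torque": joint torques, N m; "tool_pos": TCP position; "eef_rot": TCP orientation; "wrist_force": force on the tool from outside, world axes, zero at the start; "ft_torque": the same for the moment, N m; "finger_gap": opening from 0.0 (shut) to 1.0 (fully open).
Only numpy, scipy, OpenCV 4.12 (cv2) and the standard library are available. Lean on these libraries where they do the work, as an engineer would, in place of code of your own. Each camera call takes 0.05 s, during which the arm holds its last target.

## Working session

There is one attempt and no reset: what is moved stays moved. The work goes in short steps, Python scripts to look and compute and a shell command to move; the robot and the scene stay as the last step left them, time stands still between calls to the robot, and variables do not carry over. Pictures are saved under pics/ and viewed, and the job is handed in when it is done.

```bash
mkdir -p pics; ls; python3 - <<'E'
from bench import manip
import cv2
print(manip.sense())
for n in("scene","top"):
    f=manip.grab_frame(n); cv2.imwrite(f"pics/{n}0.png",f["color"][:,:,::-1])
    print(n,f["intrinsics"],f["R"],f["t"])
E
```

```text
pics
{'time_s': 0.0, 'joint_positions': array([-1.43608554,  0.47778193,  0.02231607,  1.5564834 , -0.01150394,
        1.10927483, -0.08308899]), 'qd': array([-1.99286612e-04, -2.14945025e-05,  4.39828644e-04,  2.76524934e-03,
        8.94812150e-04, -6.63485108e-04, -1.41194550e-03]), 'joint_torque': array([-4.23626243e-04, -5.96452618e+01,  1.60769664e+00, -2.81183749e+01,
        1.25019587e-02,  9.57153534e-03, -1.38143014e-05]), 'tool_pos': array([0.16215233, 0.65464603, 0.24732392]), 'eef_rot': array([-5.00522079e-05,  1.21081742e-01,  9.92642123e-01, -9.08511656e-04]), 'wrist_force': array([-0.5973004 ,  0.35931022,  1.63248686]), 'ft_torque': array([ 0.02149786, -0.02010093,  0.06102984]), 'finger_gap': 0.9990414533752575}
scene [[386.32515417   0.         283.14663543]
 [  0.         386.32515417 207.5350139 ]
 [  0.           0.           1.        ]] [[-0.67678101  0.73612466 -0.00937765]
 [ 0.45405771  0.40735876 -0.79239538]
 [-0.57948172 -0.54053614 -0.60993575]] [ 0.39530549 -0.16574574  1.32434682]
top [[463.31647108   0.         277.43579074]
 [  0.         463.31647108 202.88880655]
 [  0.           0.           1.        ]] [[ 0.00372356 -0.99999024 -0.00237962]
 [-0.98138589 -0.00319735 -0.19201958]
 [ 0.19201009  0.00305032 -0.98138821]] [-0.03334291  0.54203683  1.07203632]
```

View pics/scene0.png

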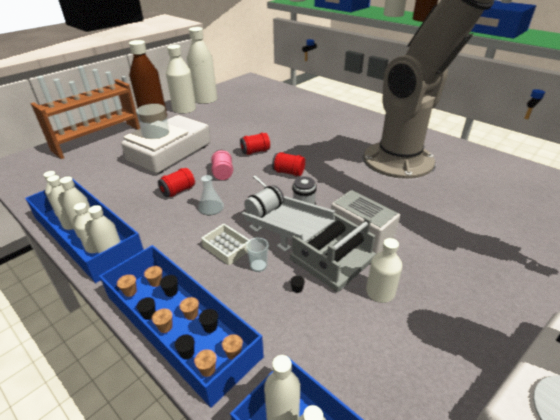

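View pics/top0.png

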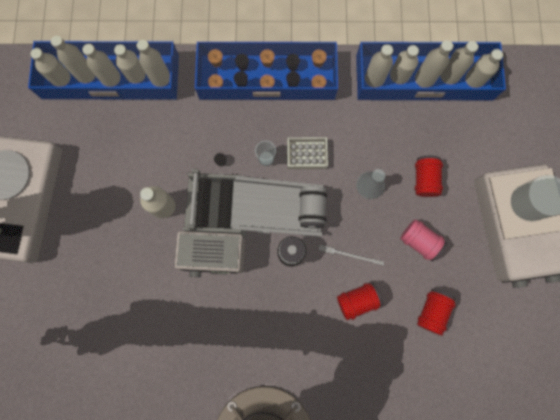

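```bash
python3 - <<'E'
import cv2
t=cv2.imread("pics/top0.png"); s=cv2.imread("pics/scene0.png")
cv2.imwrite("pics/top0c.png",cv2.resize(t[160:280,165:345],None,fx=4.4,fy=4.4,interpolation=cv2.INTER_CUBIC))
cv2.imwrite("pics/scene0c.png",cv2.resize(s[170:295,230:410],None,fx=4.4,fy=4.4,interpolation=cv2.INTER_CUBIC))
E
```

```text
(no output)
```

View pics/top0c.png

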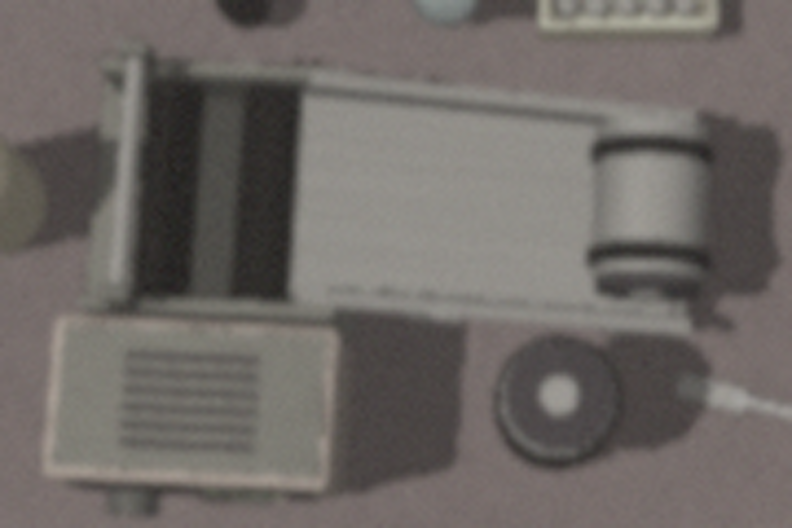

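View pics/scene0c.png

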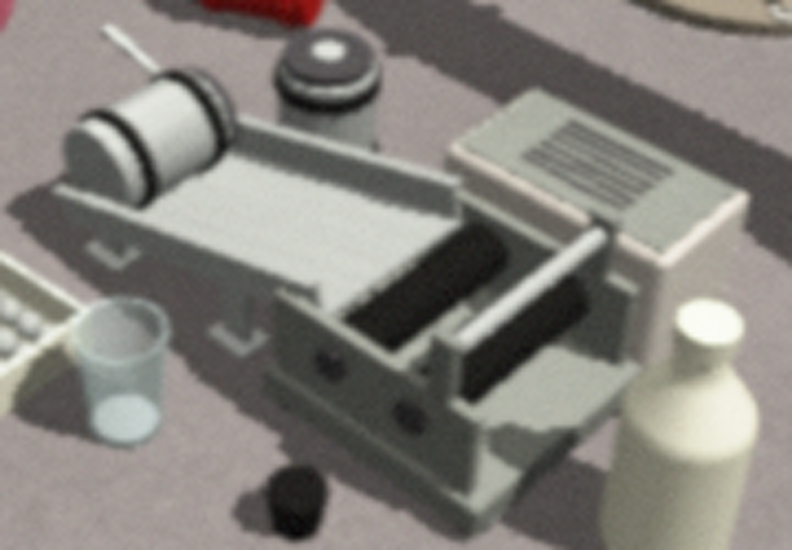

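```bash
cat > h.py <<'E'
import numpy as np,cv2
from scipy.optimize import least_squares
from bench import manip
K={"scene":np.array([[386.32515417,0,283.14663543],[0,386.32515417,207.5350139],[0,0,1]]),"top":np.array([[463.31647108,0,277.43579074],[0,463.31647108,202.88880655],[0,0,1]])}
R={"scene":np.array([[-0.67678101,0.73612466,-0.00937765],[0.45405771,0.40735876,-0.79239538],[-0.57948172,-0.54053614,-0.60993575]]),"top":np.array([[0.00372356,-0.99999024,-0.00237962],[-0.98138589,-0.00319735,-0.19201958],[0.19201009,0.00305032,-0.98138821]])}
T={"scene":np.array([0.39530549,-0.16574574,1.32434682]),"top":np.array([-0.03334291,0.54203683,1.07203632])}
def proj(n,X):
    c=np.atleast_2d(X)@R[n].T+T[n]; p=c@K[n].T; return p[:,:2]/p[:,2:]
def mill2w(p,X):
    X=np.atleast_2d(X); c,s=np.cos(p[2]),np.sin(p[2])
    return np.c_[p[0]+c*X[:,0]-s*X[:,1],p[1]+s*X[:,0]+c*X[:,1],X[:,2]]
def tri(a,b):  # a top px, b scene px
    P=[K[n]@np.c_[R[n],T[n]] for n in("top","scene")]
    x=cv2.triangulatePoints(P[0],P[1],np.array(a,float).reshape(2,1),np.array(b,float).reshape(2,1)); return (x[:3]/x[3]).ravel()
E
cat > fit.py <<'E'
from h import *
cor=np.array([[.195,.074,.102],[.045,.074,.102],[.045,.160,.102],[.195,.160,.102]])
t=np.array([[65,318],[338,328],[328,490],[45,475]])/4.4+[165,160]
s=np.array([[660,262],[447,150],[537,90],[745,198]])/4.4+[230,170]
f=lambda p:np.r_[(proj("top",mill2w(p,cor))-t).ravel(),(proj("scene",mill2w(p,cor))-s).ravel()]
r=least_squares(f,[.55,.1,1.57]);print(r.x,f(r.x).round(1))
p=r.x
ch={"seat":[.12,0,.102],"ft":[.093,0,.076],"railL":[.161,.065,.108],"railR":[.161,-.065,.108],"rA":[.093,.059,.076],"rB":[.093,-.059,.076]}
L=.093-.215*np.cos(np.radians(14))
for k,v in ch.items():
    for n in("top","scene"):
        o,z=((165,160) if n=="top" else (230,170)),4.4
        print(k,n,((proj(n,mill2w(p,v))[0]-o)*z).round(0))
print("seat",mill2w(p,ch["seat"]),"ft",mill2w(p,ch["ft"]))
E
python3 fit.py
```

```text
[ 5.32752029e-01 -5.68550262e-04  1.51629047e+00] [-2.6 -2.8  0.6 -1.3  0.1 -0.2 -1.9 -0.7  0.5 -1.3 -1.5 -3.5 -0.7 -3.6
  1.8 -3.2]
seat top [209. 175.]
seat scene [459. 255.]
ft top [265. 187.]
ft scene [417. 269.]
railL top [118. 291.]
railL scene [599. 226.]
railR top [141.  49.]
railR scene [439. 347.]
rA top [257. 296.]
rA scene [486. 220.]
rB top [274.  82.]
rB scene [342. 321.]
seat [[0.53928949 0.11925324 0.102     ]] ft [[0.53781856 0.09229334 0.076     ]]
```

```bash
python3 - <<'E'
import cv2
t=cv2.imread("pics/top0.png"); s=cv2.imread("pics/scene0.png")
cv2.imwrite("pics/top0d.png",cv2.resize(t[165:275,170:255],None,fx=7,fy=7,interpolation=cv2.INTER_CUBIC)[:600])
cv2.imwrite("pics/top0e.png",cv2.resize(t[170:245,255:345],None,fx=8,fy=8,interpolation=cv2.INTER_CUBIC))
cv2.imwrite("pics/scene0d.png",cv2.resize(s[190:290,285:405],None,fx=6,fy=6,interpolation=cv2.INTER_CUBIC))
cv2.imwrite("pics/scene0e.png",cv2.resize(s[170:245,235:335],None,fx=8,fy=8,interpolation=cv2.INTER_CUBIC))
E
```

```text
(no output)
```

View pics/top0d.png

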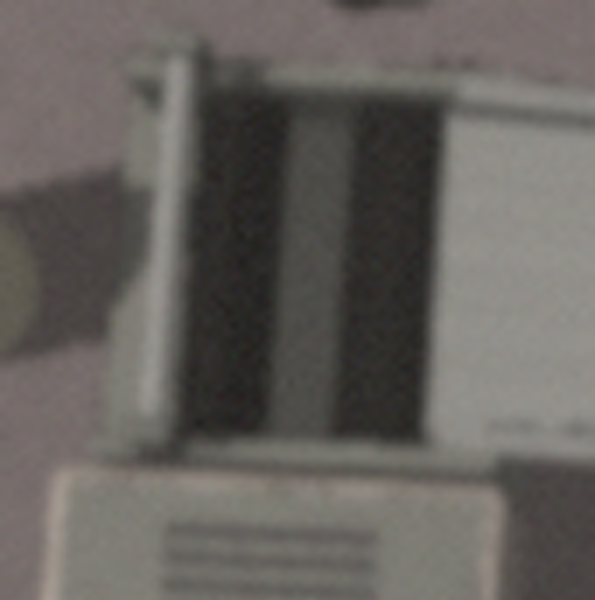

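View pics/top0e.png

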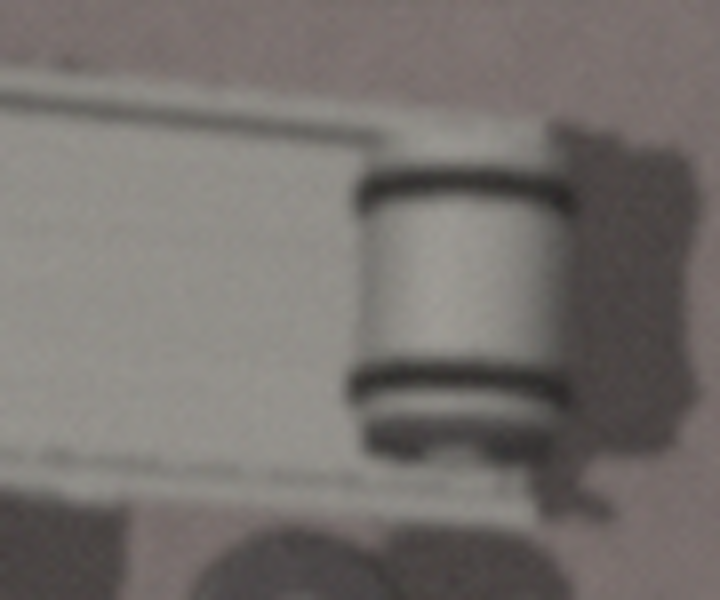

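View pics/scene0d.png

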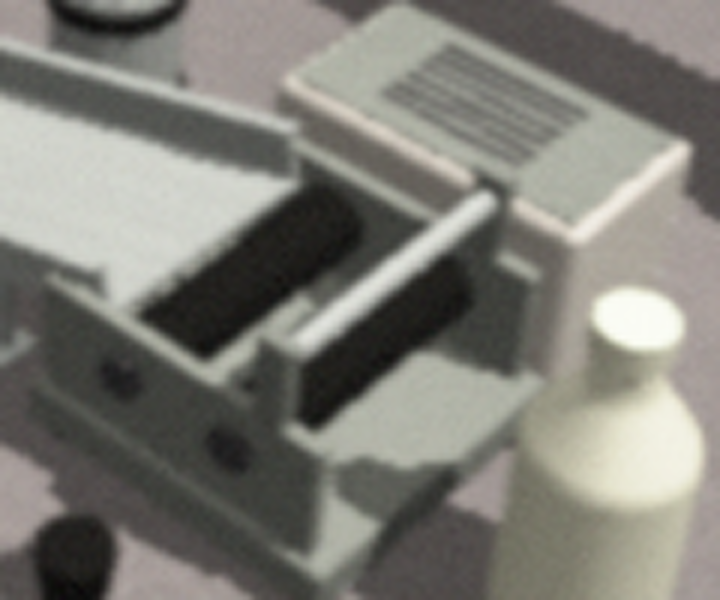

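View pics/scene0e.png

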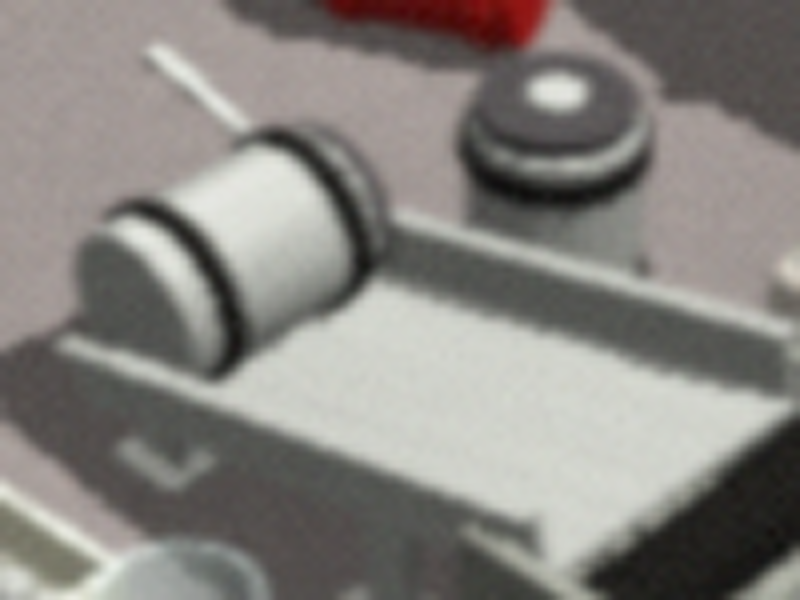

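```bash
cat > fit.py <<'E'
from h import *
def obs(p):
    xa,xb,xf,zf=p[3:7]
    o=[]
    d=lambda u,v:(u/7+170,v/7+165); e=lambda u,v:(u/8+255,v/8+170); sd=lambda u,v:(u/6+285,v/6+190); se=lambda u,v:(u/8+235,v/8+170)
    o+=[("top",d(180,60),(.161,-.061,.110)),("top",d(150,410),(.161,.061,.110)),
     ("top",d(325,110),(.12,-.059,.06)),("top",d(302,435),(.12,.059,.06)),
     ("top",d(500,488),(.045,.074,.102)),("top",d(55,465),(.195,.074,.102)),
     ("top",(328/4.4+165,490/4.4+160),(.045,.16,.102)),("top",(45/4.4+165,477/4.4+160),(.195,.16,.102)),
     ("top",e(545,122),(xf,-.0565,zf)),("top",e(540,520),(xf,.0565,zf)),
     ("scene",sd(572,240),(.195,.074,.102)),("scene",sd(283,82),(.045,.074,.102)),("scene",sd(402,3),(.045,.16,.102)),("scene",sd(690,150),(.195,.16,.102)),
     ("scene",sd(490,200),(.161,.061,.108)),("scene",sd(300,340),(.161,-.061,.108)),
     ("scene",sd(50,280),(xa,-.065,.083)),("scene",sd(325,455),(xb,-.065,.083)),("scene",sd(298,140),(xa,.065,.083)),("scene",sd(535,270),(xb,.065,.083)),
     ("scene",se(65,340),(xf,-.0565,zf))]
    return o
f=lambda p:np.array([proj(n,mill2w(p,X))[0]-q for n,q,X in obs(p)]).ravel()
r=least_squares(f,[.55,.0,1.5,.07,.17,-.13,.04],loss="soft_l1");print(r.x.round(4));print(f(r.x).reshape(-1,2).round(1).tolist())
p=r.x
np.save("mill.npy",p[:3])
for k,v in {"seat":[.12,0,.102],"ft":[.093,0,.076]}.items(): print(k,mill2w(p,v))
# jar: tyres in both
for y in(.029,-.029):
  pass
E
python3 fit.py
```

```text
[ 5.3340e-01  1.1000e-03  1.5249e+00  6.5500e-02  1.8690e-01 -1.4460e-01
  3.3600e-02]
[[0.0, -0.8], [-0.2, 1.0], [-0.4, -1.1], [-0.8, 0.5], [0.5, -1.6], [-1.2, -1.5], [-0.1, -0.3], [-2.0, -0.7], [0.5, 3.0], [-0.3, -1.6], [0.8, -1.8], [-1.8, -2.9], [-0.6, -3.6], [1.5, -3.4], [-0.8, -1.2], [-3.0, 1.5], [4.7, 0.1], [0.3, -2.2], [-0.7, -1.4], [0.6, -0.3], [0.4, -0.2]]
seat [[0.53893924 0.12093685 0.102     ]]
ft [[0.53769957 0.09396532 0.076     ]]
```

```bash
python3 - <<'E'
from h import *
m=np.load("mill.npy")
J=mill2w(m,[[-.1246,0,.057]])[0]; print(J)
print((proj("top",J)-[255,170])*8,(proj("scene",J)-[235,170])*8)
# jar fit: tyre silhouettes: project tyre circles, list bbox
for y in(-.029,.029):
  a=np.linspace(0,2*np.pi,60); C=mill2w(m,np.c_[-.1246+.034*np.cos(a),0*a+y,.057+.034*np.sin(a)])
  for n,o in(("top",(255,170)),("scene",(235,170))):
    q=(proj(n,C)-o)*8; print(n,y,q.min(0).round(),q.max(0).round())
for d in(-.182,-.1666): print(mill2w(m,[[d,0,.066]]))
print("dir",np.cos(m[2]),np.sin(m[2]))
E
```

```text
[ 0.52770874 -0.1234052   0.057     ]
[[484.39286617 308.23857575]] [[228.61444887 236.81322583]]
top -0.029 [375. 190.] [600. 237.]
scene -0.029 [ 98. 181.] [233. 364.]
top 0.029 [368. 384.] [595. 421.]
scene 0.029 [224. 111.] [360. 290.]
[[ 0.5250733  -0.18074466  0.066     ]]
[[ 0.52578037 -0.1653609   0.066     ]]
dir 0.04591373430614707 0.9989454084193312
```

```bash
python3 -m creep '{"dr":[[0,0,0.07],[0,0,0.07],[0,0,0.07],[0,0,0.07],[0,0,0.07]],"offset":[[-0.05,-0.003,0],[-0.05,-0.003,0],[-0.05,-0.003,0],[-0.05,-0.003,0],[-0.05,-0.003,0]],"gripper":[0.85,0.85,0.85,0.85,0.85]}'
```

```text
time_s: 0.72
tool_pos: [0.3887, 0.5474, 0.2477]
eef_rot: [-0.0, 0.293, 0.956, -0.0]
wrist_force: [0.3, 0.1, 0.1]
finger_gap: 0.153
```

```bash
python3 - <<'E'
from h import *
m=np.load("mill.npy")
obs={("top",-.029):(355,172,575,215),("top",.029):(348,362,570,408),("scene",-.029):(105,200,247,378),("scene",.029):(245,125,382,288)}
a=np.linspace(0,2*np.pi,90)
def f(p):
  r=[]
  for (n,y),b in obs.items():
    # tyre 10 mm wide, two rims
    q=np.vstack([(proj(n,mill2w(m,np.c_[p[0]+.034*np.cos(a),0*a+y+p[1]+w,p[2]+.034*np.sin(a)]))-((255,170) if n=="top" else (235,170))) for w in(-.004,.004)])*8
    # visible top of rings only matter for top v: use u only there plus min v
    lo,hi=q.min(0),q.max(0)
    r+= [lo[0]-b[0],hi[0]-b[2]]+([lo[1]-b[1]] if 1 else [])
    if n=="scene": r+=[.5*(hi[1]-b[3])]
  return np.array(r)/8
s=least_squares(f,[-.12,0,.057]);print(s.x,f(s.x).round(1),mill2w(m,s.x))
E
```

```text
[-0.11733695 -0.00102923  0.05414938] [-0.5  0.1  0.3 -0.7  0.   0.7 -0.5  1.1 -0.9  0.6 -2.2 -0.1 -0.3  1.5] [[ 0.52907036 -0.11619706  0.05414938]]
```

```bash
python3 -m creep '{"dr":[[0,0,0.08],[0,0,0.08],[0,0,0.08],[0,0,0.08],[0,0,0.08]],"offset":[[-0.055,-0.003,0],[-0.055,-0.003,0],[-0.055,-0.003,0],[-0.055,-0.003,0],[-0.055,-0.003,0]],"gripper":[0.87,0.87,0.87,0.87,0.87]}'
```

```text
time_s: 1.35
tool_pos: [0.5775, 0.3493, 0.2478]
eef_rot: [-0.0, 0.477, 0.879, -0.0]
wrist_force: [0.2, 1.1, -0.6]
finger_gap: 0.134
```

```bash
python3 -m creep '{"dr":[[0,0,0.105],[0,0,0.105],[0,0,0.105],[0,0,0.105],[0,0,0.105]],"offset":[[-0.043,-0.034,0],[-0.046,-0.030,0],[-0.049,-0.025,0],[-0.051,-0.0195,0],[-0.053,-0.014,0]],"gripper":[0.91,0.91,0.91,0.91,0.91]}'
```

```text
time_s: 1.98
tool_pos: [0.5486, 0.0763, 0.2481]
eef_rot: [-0.0, 0.689, 0.724, -0.0]
wrist_force: [1.4, -0.8, 0.1]
finger_gap: 0.093
```

```bash
python3 -m creep '{"dr":[[0,0,0.095],[0,0,0],[0,0,0],[0,0,0],[0,0,0]],"offset":[[-0.052,-0.003,0],[-0.052,-0.002,0],[-0.052,-0.002,0],[-0.052,-0.002,0],[-0.052,-0.002,0]],"gripper":[0.91,0.91,0.91,0.91,0.91]}'; python3 - <<'E'
from h import *
s=manip.sense();print(s["tool_pos"],s["eef_rot"],s["joint_positions"])
for n in("scene","top"):
    f=manip.grab_frame(n)["color"][:,:,::-1]
    c=f[120:260,200:380] if n=="scene" else f[150:270,230:410]
    cv2.imwrite(f"pics/{n}1.png",cv2.resize(c,None,fx=4.2,fy=4.2,interpolation=cv2.INTER_CUBIC))
E
```

```text
time_s: 2.6
tool_pos: [0.5317, -0.183, 0.2481]
eef_rot: [-0.0, 0.722, 0.692, 0.0]
wrist_force: [1.2, 0.8, 0.8]
finger_gap: 0.09
[ 0.53174681 -0.1829956   0.2481167 ] [-1.88909956e-04  7.21686438e-01  6.92220088e-01  8.02813847e-06] [-0.25938969  0.32747482  0.60270225  1.86017472 -0.21595368  1.01942023
  0.39087508]
```

View pics/scene1.png

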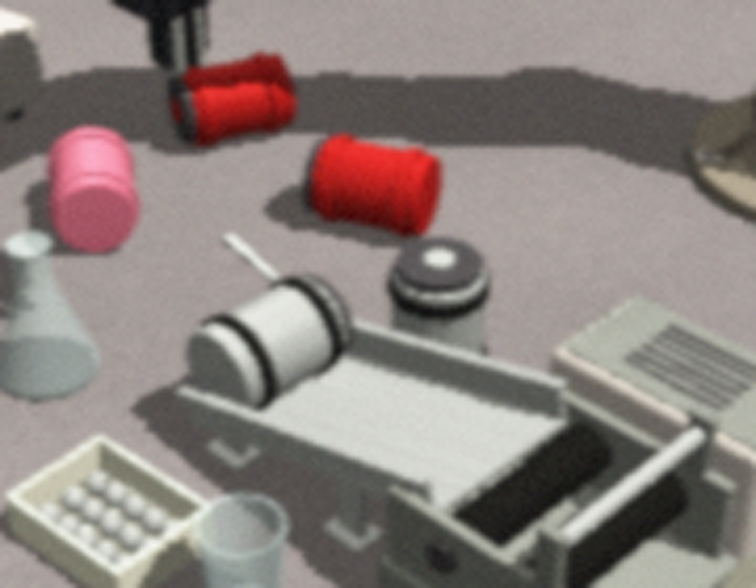

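View pics/top1.png

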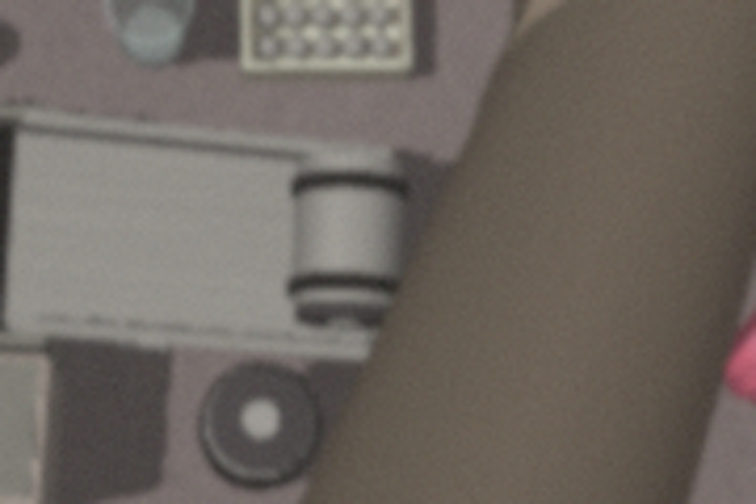

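```bash
python3 -m creep '{"dr":[[0,0,0],[0,0,0],[0,0,0],[0,0,0],[0,0,0]],"offset":[[0,-0.005,0.045],[0,0,0.045],[0,0,0.045],[0,0,0.03],[0,0,0.018]],"gripper":[0.91,0.91,0.91,0.91,0.91]}'; python3 - <<'E'
from h import *
for n in("scene","top"):
    f=manip.grab_frame(n)["color"][:,:,::-1]
    c=f[160:250,220:340] if n=="scene" else f[150:270,230:410]
    cv2.imwrite(f"pics/{n}2.png",cv2.resize(c,None,fx=6 if n=="scene" else 4,fy=6 if n=="scene" else 4,interpolation=cv2.INTER_CUBIC))
E
```

```text
time_s: 3.32
tool_pos: [0.5264, -0.1806, 0.0635]
eef_rot: [-0.001, 0.722, 0.692, -0.001]
wrist_force: [0.5, 0.2, -0.1]
finger_gap: 0.089
```

View pics/scene2.png

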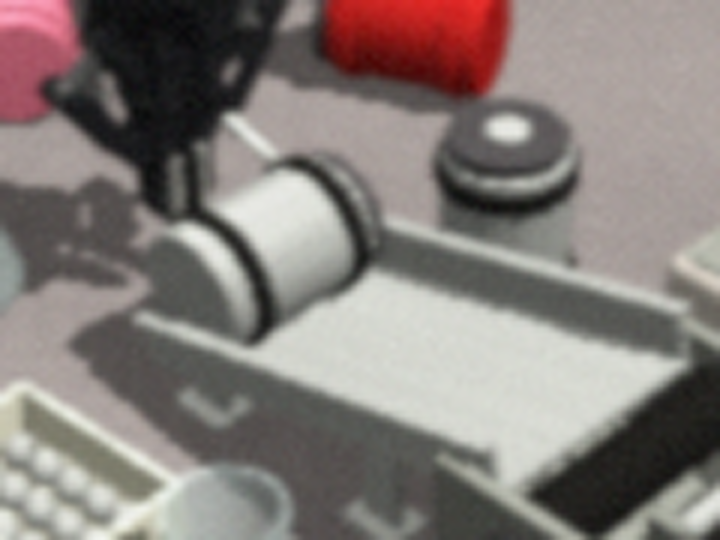

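View pics/top2.png

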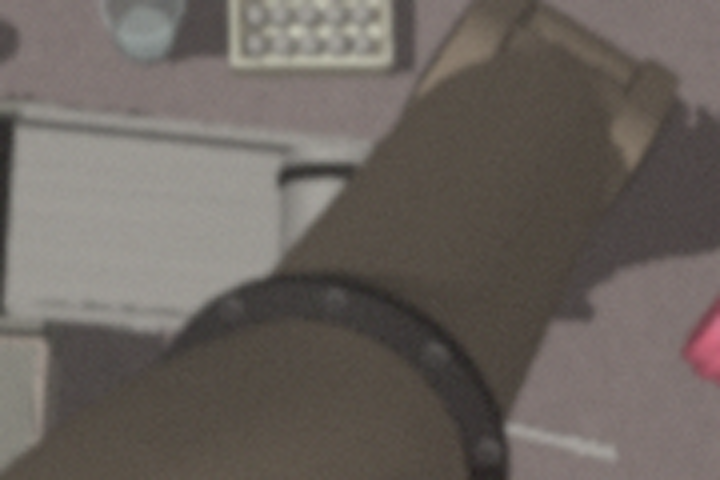

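```bash
python3 - <<'E'
from h import *
s=manip.sense();p=s["tool_pos"]
for dx in(-.0185,0,.0185):
  for dy in(-.011,.011):
    for dz in (-.017,.02):
      print(dx,dy,dz,((proj("scene",p+[dx,dy,dz])[0]-[220,160])*6).round())
J=np.array([.529,-.1162,.0555])
for y in (-.029,.029): # toward lid = -X world
  print("tyre top",y,((proj("scene",J+np.array([-y,0,.034]))[0]-[220,160])*6).round())
E
```

```text
-0.0185 -0.011 -0.017 [190. 180.]
-0.0185 -0.011 0.02 [186. 115.]
-0.0185 0.011 -0.017 [223. 197.]
-0.0185 0.011 0.02 [219. 132.]
0 -0.011 -0.017 [162. 196.]
0 -0.011 0.02 [157. 131.]
0 0.011 -0.017 [194. 214.]
0 0.011 0.02 [190. 149.]
0.0185 -0.011 -0.017 [133. 213.]
0.0185 -0.011 0.02 [127. 148.]
0.0185 0.011 -0.017 [165. 232.]
0.0185 0.011 0.02 [160. 166.]
tyre top -0.029 [221. 215.]
tyre top 0.029 [313. 159.]
```

```bash
python3 - <<'E'
from h import *
def unp(n,uv,z):
  d=R[n].T@np.linalg.solve(K[n],[*uv,1]); C=-R[n].T@T[n]; return C+d*(z-C[2])/d[2]
a=unp("top",(350/4.2+230,182/4.2+150),.0895);b=unp("top",(345/4.2+230,286/4.2+150),.0895);print(a,b,(a+b)/2,a-b)
m=np.load("mill.npy")
# gutter walls in top crop e at u=200 : outer edges
c,s=np.cos(m[2]),np.sin(m[2])
for q in((a+b)/2,):
  d=q[:2]-m[:2];print("mill xy",c*d[0]+s*d[1],-s*d[0]+c*d[1])
E
```

```text
[ 0.55811186 -0.1160099   0.0895    ] [ 0.49906454 -0.11257789  0.0895    ] [ 0.5285882 -0.1142939  0.0895   ] [ 0.05904731 -0.00343201  0.        ]
mill xy -0.1154579287451106 -0.00046019680766655035
```

```bash
python3 -m creep '{"dr":[[0,0,0],[0,0,0],[0,0,0],[0,0,0],[0,0,0]],"offset":[[0.004,0,0],[0.004,0,0],[0.004,0,0],[0.003,0,0],[0.003,0,0]],"gripper":[0.91,0.91,0.91,0.91,0.91]}'
```

```text
time_s: 4.05
tool_pos: [0.5281, -0.1631, 0.0655]
eef_rot: [0.0, 0.722, 0.692, 0.0]
wrist_force: [0.2, -0.2, 0.4]
finger_gap: 0.091
```

```bash
python3 -m creep '{"dr":[[0,0,0],[0,0,0],[0,0,0],[0,0,0]],"offset":[[0.0025,0,0],[0.0025,0,0],[0.0025,0,0],[0.0025,0,0]],"gripper":[0.91,0.91,0.91,0.91]}'
```

```text
time_s: 4.55
tool_pos: [0.5285, -0.155, 0.0657]
eef_rot: [0.001, 0.722, 0.692, -0.0]
wrist_force: [-0.6, -6.5, 3.1]
finger_gap: 0.089
```

```bash
cat > snap.py <<'E'
from h import *
import sys
k=sys.argv[1]
s=manip.sense();print(s["tool_pos"],s["wrist_force"],s["time_s"])
f=manip.grab_frame("scene")["color"][:,:,::-1]
cv2.imwrite(f"pics/s{k}.png",cv2.resize(f[160:280,220:380],None,fx=5,fy=5,interpolation=cv2.INTER_CUBIC))
E
python3 snap.py 3
```

```text
[ 0.52848177 -0.15503836  0.06565079] [-0.64841208 -6.49032184  3.09953406] 4.55
```

View pics/s3.png

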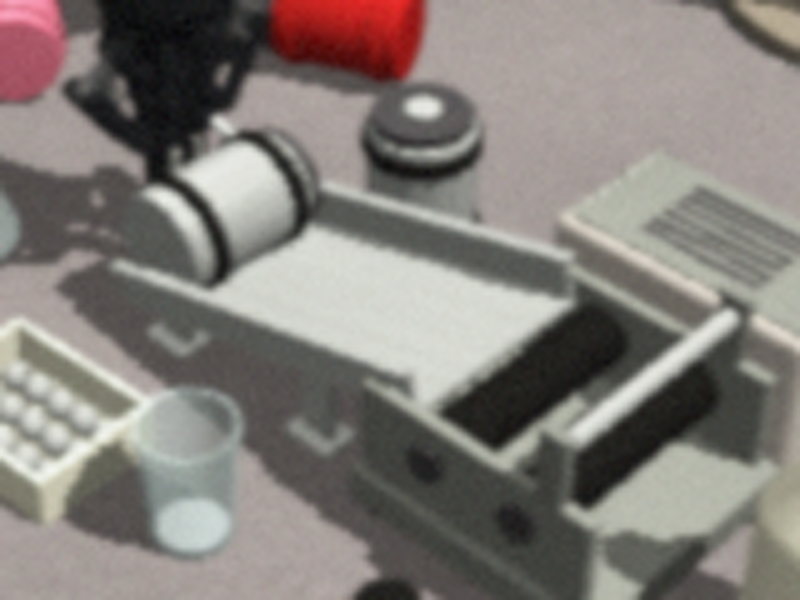

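```bash
python3 -m creep '{"dr":[[0,0,0],[0,0,0],[0,0,0],[0,0,0],[0,0,0]],"offset":[[0.003,0,-0.0008],[0.004,0,-0.001],[0.004,0,-0.001],[0.004,0,-0.001],[0.004,0,-0.001]],"gripper":[0.91,0.91,0.91,0.91,0.91]}'; python3 snap.py 4
```

```text
time_s: 5.22
tool_pos: [0.5294, -0.1354, 0.0705]
eef_rot: [0.001, 0.722, 0.692, -0.0]
wrist_force: [-1.0, -5.1, 2.3]
finger_gap: 0.093
[ 0.529429   -0.13539099  0.07046431] [-1.04567928 -5.12488841  2.33971935] 5.225
```

View pics/s4.png

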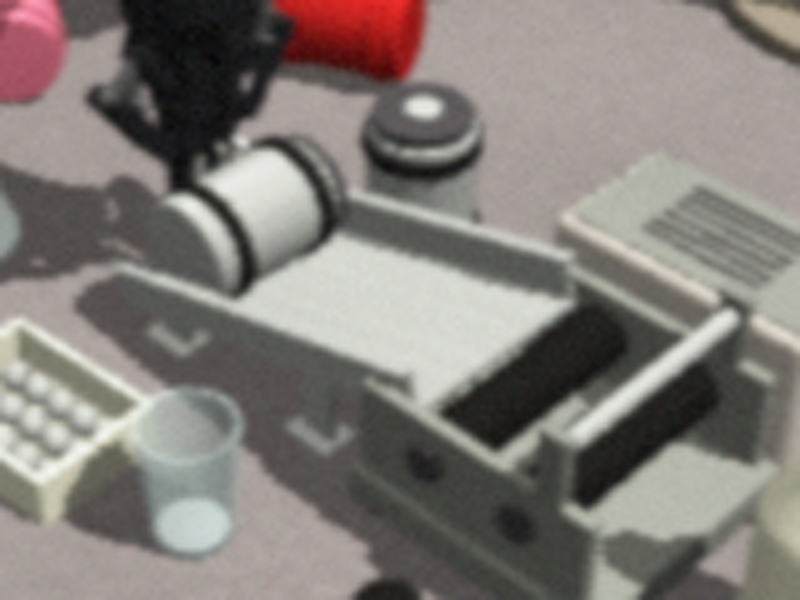

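```bash
python3 -m creep '{"dr":[[0,0,0],[0,0,0],[0,0,0],[0,0,0],[0,0,0]],"offset":[[0.004,0,-0.001],[0.005,0,-0.0012],[0.005,0,-0.0013],[0.005,0,-0.0012],[0.005,0,-0.0013]],"gripper":[0.91,0.91,0.91,0.91,0.91]}'
```

```text
time_s: 5.9
tool_pos: [0.5302, -0.1108, 0.0762]
eef_rot: [0.0, 0.722, 0.692, -0.0]
wrist_force: [0.1, -6.2, 2.2]
finger_gap: 0.091
```

```bash
python3 -m creep '{"dr":[[0,0,0],[0,0,0],[0,0,0],[0,0,0],[0,0,0]],"offset":[[0.005,0,-0.0013],[0.005,0,-0.0012],[0.005,0,-0.0013],[0.005,0,-0.0012],[0.005,0,-0.0013]],"gripper":[0.91,0.91,0.91,0.91,0.91]}'; python3 snap.py 5
```

```text
time_s: 6.52
tool_pos: [0.5312, -0.0858, 0.0825]
eef_rot: [0.0, 0.722, 0.692, -0.0]
wrist_force: [0.0, -5.0, 3.3]
finger_gap: 0.088
[ 0.53120079 -0.08580197  0.08252711] [ 0.0251795  -4.9889021   3.26996202] 6.525
```

View pics/s5.png

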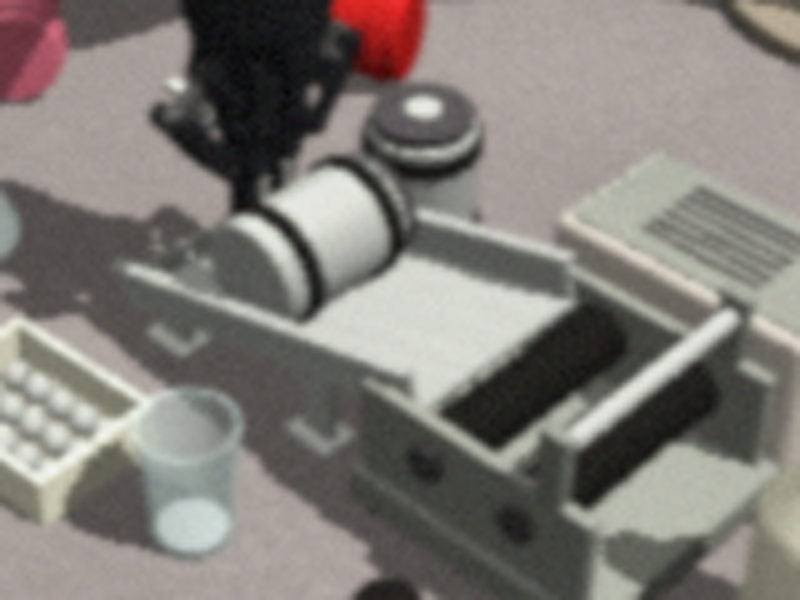

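```bash
python3 -m creep '{"dr":[[0,0,0],[0,0,0],[0,0,0],[0,0,0],[0,0,0]],"offset":[[0.005,0,-0.0013],[0.005,0,-0.0012],[0.005,0,-0.0013],[0.005,0,-0.0012],[0.005,0,-0.0013]],"gripper":[0.91,0.91,0.91,0.91,0.91]}'
```

```text
time_s: 7.2
tool_pos: [0.5321, -0.0609, 0.0887]
eef_rot: [0.0, 0.722, 0.692, -0.0]
wrist_force: [-0.3, -4.7, 1.9]
finger_gap: 0.094
```

```bash
python3 -m creep '{"dr":[[0,0,0],[0,0,0],[0,0,0],[0,0,0],[0,0,0]],"offset":[[0.005,0,-0.0013],[0.005,0,-0.0012],[0.005,0,-0.0013],[0.005,0,-0.0012],[0.005,0,-0.0013]],"gripper":[0.91,0.91,0.91,0.91,0.91]}'; python3 snap.py 6; python3 - <<'E'
from h import *
f=manip.grab_frame("top")["color"][:,:,::-1]
cv2.imwrite("pics/t6.png",cv2.resize(f[150:270,165:345],None,fx=4,fy=4,interpolation=cv2.INTER_CUBIC))
E
```

```text
time_s: 7.82
tool_pos: [0.5331, -0.0359, 0.095]
eef_rot: [0.0, 0.722, 0.692, -0.0]
wrist_force: [0.6, -4.9, 3.1]
finger_gap: 0.09
[ 0.53309543 -0.035852    0.0950141 ] [ 0.56699498 -4.91617317  3.08531262] 7.825
```

View pics/s6.png

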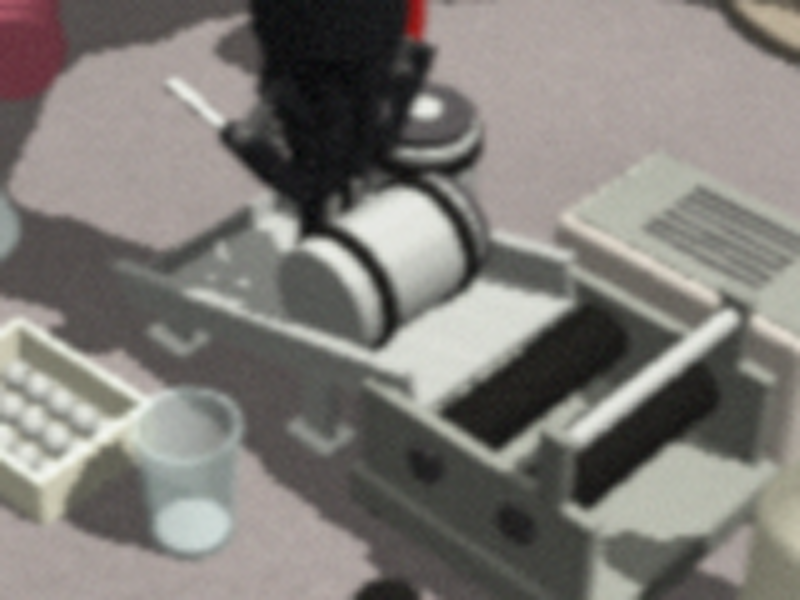

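View pics/t6.png

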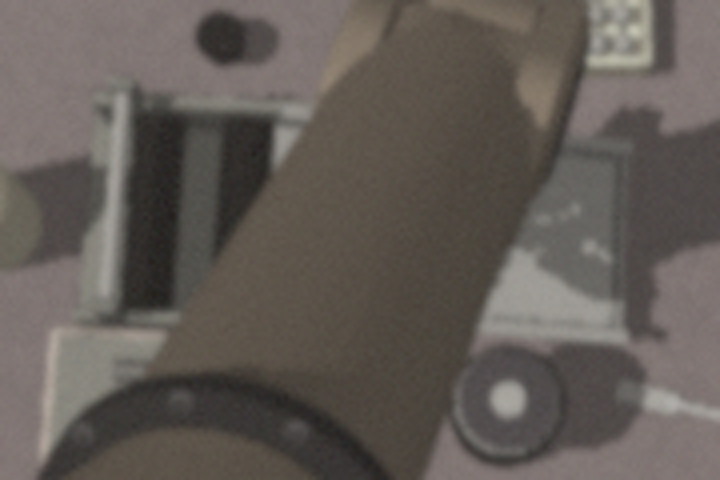

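```bash
python3 - <<'E'
from h import *
m=np.load("mill.npy")
for x in(-.116,-.045,.005):
  z={-.116:.0555,-.045:.0727,.005:.0852}[x]
  for yaw in(0,-.05,.05):
    q=[]
    for y in(-.029,.029):
      X=mill2w(m,[x-yaw*y,y,z+.034]); q.append((proj("scene",X)[0]-[220,160])*5)
    q=np.array(q);d=q[1]-q[0];print(x,yaw,q.round().tolist(),d[1]/d[0])
E
```

```text
-0.116 0 [[186.0, 178.0], [266.0, 133.0]] -0.5592125704668197
-0.116 -0.05 [[184.0, 177.0], [268.0, 134.0]] -0.5083387882282819
-0.116 0.05 [[187.0, 179.0], [264.0, 132.0]] -0.6150030584102292
-0.045 0 [[279.0, 209.0], [360.0, 161.0]] -0.5922102450320561
-0.045 -0.05 [[277.0, 208.0], [363.0, 162.0]] -0.5364125310497387
-0.045 0.05 [[281.0, 210.0], [358.0, 160.0]] -0.6538564939581959
0.005 0 [[351.0, 232.0], [433.0, 181.0]] -0.6190843059232649
0.005 -0.05 [[349.0, 231.0], [435.0, 182.0]] -0.5591148642032987
0.005 0.05 [[353.0, 233.0], [431.0, 180.0]] -0.6857455064114352
```

```bash
python3 - <<'E'
from h import *
f=manip.grab_frame("scene")["color"][:,:,::-1]
cv2.imwrite("pics/s6z.png",cv2.resize(f[185:240,265:335],None,fx=10,fy=10,interpolation=cv2.INTER_CUBIC))
E
```

```text
(no output)
```

View pics/s6z.png

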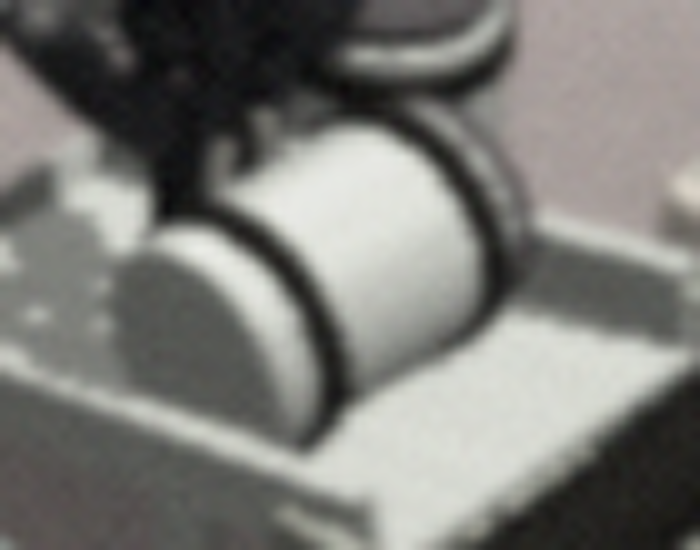

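```bash
python3 -m creep '{"dr":[[0,0,0],[0,0,0],[0,0,0],[0,0,0],[0,0,0]],"offset":[[0.005,0,-0.0013],[0.005,0,-0.0012],[0.005,0,-0.0013],[0.005,0,-0.0012],[0.005,0,-0.0013]],"gripper":[0.91,0.91,0.91,0.91,0.91]}'
```

```text
time_s: 8.6
tool_pos: [0.5342, -0.011, 0.1013]
eef_rot: [0.0, 0.722, 0.692, -0.0]
wrist_force: [-0.1, -5.7, 2.5]
finger_gap: 0.088
```

```bash
python3 -m creep '{"dr":[[0,0,0],[0,0,0],[0,0,0],[0,0,0],[0,0,0]],"offset":[[0.005,0,-0.0013],[0.005,0,-0.0012],[0.005,0,-0.0013],[0.005,0,-0.0012],[0.005,0,-0.0013]],"gripper":[0.91,0.91,0.91,0.91,0.91]}'
```

```text
time_s: 9.22
tool_pos: [0.5352, 0.014, 0.1076]
eef_rot: [0.0, 0.722, 0.692, -0.0]
wrist_force: [-0.2, -5.5, 2.4]
finger_gap: 0.092
```

```bash
python3 -m creep '{"dr":[[0,0,0],[0,0,0],[0,0,0],[0,0,0],[0,0,0]],"offset":[[0.004,0,-0.001],[0.004,0,-0.001],[0.004,0,-0.001],[0.004,0,-0.001],[0.003,0,-0.001]],"gripper":[0.91,0.91,0.91,0.91,0.91]}'; python3 snap.py 7
```

```text
time_s: 9.85
tool_pos: [0.5361, 0.0343, 0.1125]
eef_rot: [-0.0, 0.722, 0.692, -0.0]
wrist_force: [-1.1, -5.1, 1.3]
finger_gap: 0.087
[0.53605715 0.03431536 0.1124918 ] [-1.06633352 -5.11606301  1.28180044] 9.85
```

View pics/s7.png

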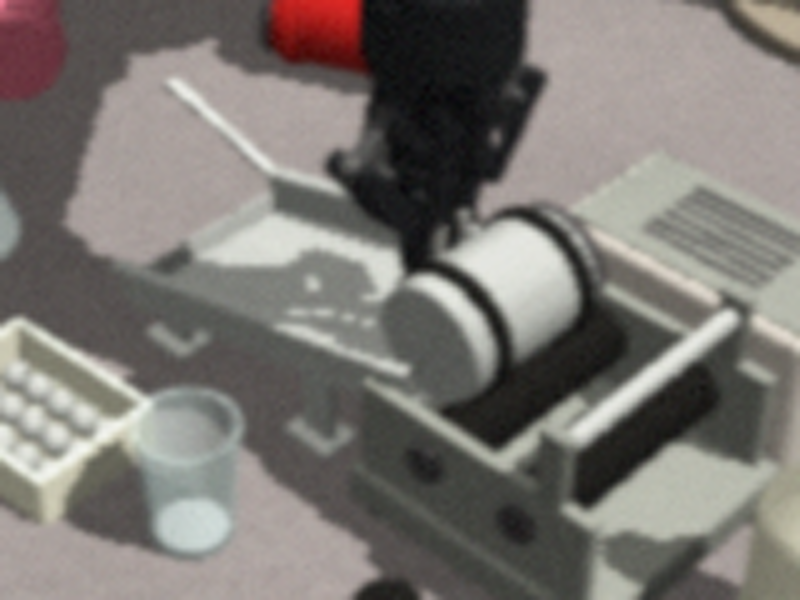

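```bash
python3 -m creep '{"dr":[[0,0,0],[0,0,0],[0,0,0],[0,0,0],[0,0,0]],"offset":[[0.003,0,-0.0007],[0.003,0,-0.0007],[0.0025,0,-0.0005],[0.002,0,-0.0003],[0.002,0,-0.0003]],"gripper":[0.91,0.91,0.91,0.91,0.91]}'
```

```text
time_s: 10.52
tool_pos: [0.5366, 0.0464, 0.115]
eef_rot: [-0.0, 0.722, 0.692, 0.0]
wrist_force: [-0.9, -1.4, 0.1]
finger_gap: 0.09
```

```bash
python3 -m creep '{"dr":[[0,0,0],[0,0,0],[0,0,0]],"offset":[[0.0015,0,0],[0.0015,0,0],[0.0015,0,0]],"gripper":[0.91,0.91,0.91]}'; python3 snap.py 8
```

```text
time_s: 10.9
tool_pos: [0.5372, 0.0507, 0.1152]
eef_rot: [0.0, 0.722, 0.692, 0.0]
wrist_force: [-0.2, -0.1, -0.1]
finger_gap: 0.09
[0.53718366 0.05070167 0.11517076] [-0.19209795 -0.07739795 -0.1053692 ] 10.9
```

View pics/s8.png

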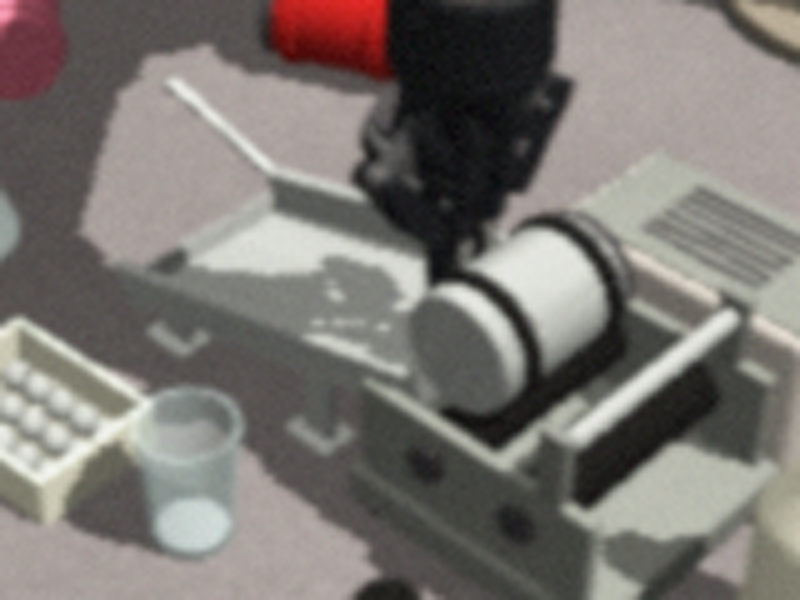

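```bash
python3 -m creep '{"dr":[[0,0,0],[0,0,0],[0,0,0],[0,0,0]],"offset":[[0.0025,0,0],[0.0025,0,0],[0.0025,0,0],[0.0025,0,0]],"gripper":[0.91,0.91,0.91,0.91]}'; python3 snap.py 9
```

```text
time_s: 11.45
tool_pos: [0.5374, 0.0607, 0.1151]
eef_rot: [-0.0, 0.722, 0.692, 0.0]
wrist_force: [0.9, -0.8, -0.1]
finger_gap: 0.088
[0.53740336 0.06073671 0.11506723] [ 0.94744955 -0.81490407 -0.07501903] 11.45
```

View pics/s9.png

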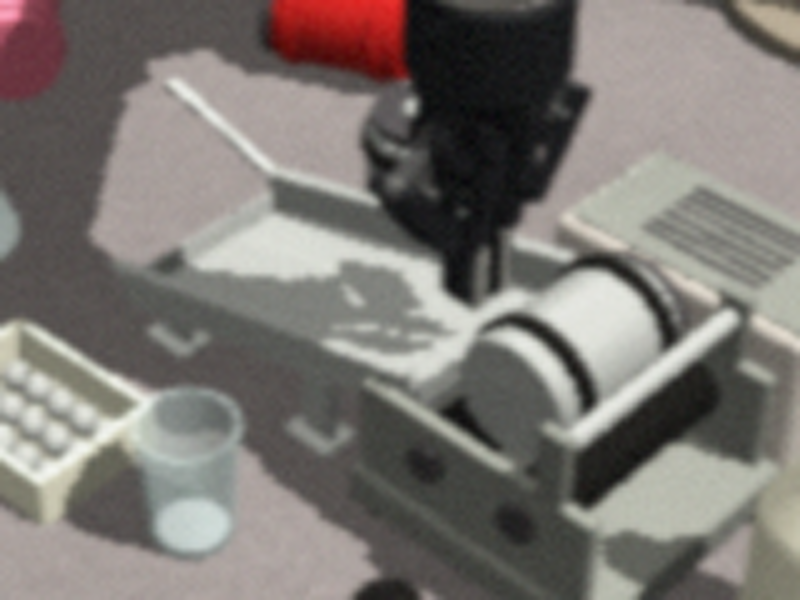

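```bash
python3 -m creep '{"dr":[[0,0,0],[0,0,0],[0,0,0],[0,0,0],[0,0,0]],"offset":[[0,0,0],[0,0,0],[-0.008,0,-0.01],[-0.01,0,-0.03],[-0.01,0,-0.04]],"gripper":[0.91,0.91,0.91,0.91,0.91]}'; python3 snap.py 10
```

```text
time_s: 12.12
tool_pos: [0.5356, 0.0312, 0.1959]
eef_rot: [-0.0, 0.722, 0.692, -0.001]
wrist_force: [0.2, -0.6, 0.4]
finger_gap: 0.092
[0.53558742 0.0311758  0.19594775] [ 0.2392126  -0.55489678  0.38389756] 12.125
```

```bash
python3 -m creep '{"dr":[[0,0,0],[0,0,0],[0,0,0],[0,0,0],[0,0,0]],"offset":[[-0.03,0,-0.04],[-0.05,0,-0.02],[-0.05,0,0],[-0.05,0,0],[-0.04,0,0]],"gripper":[0.91,0.91,0.91,0.91,0.91]}'; python3 snap.py 11; python3 - <<'E'
from h import *
f=manip.grab_frame("top")["color"][:,:,::-1]
cv2.imwrite("pics/t11.png",cv2.resize(f[150:270,165:345],None,fx=4,fy=4,interpolation=cv2.INTER_CUBIC))
E
```

```text
time_s: 12.8
tool_pos: [0.5262, -0.1903, 0.2559]
eef_rot: [0.001, 0.723, 0.691, 0.0]
wrist_force: [1.1, 1.2, -0.2]
finger_gap: 0.086
[ 0.52621275 -0.19033291  0.25591515] [ 1.07793406  1.20311064 -0.24708153] 12.8
```

View pics/s11.png

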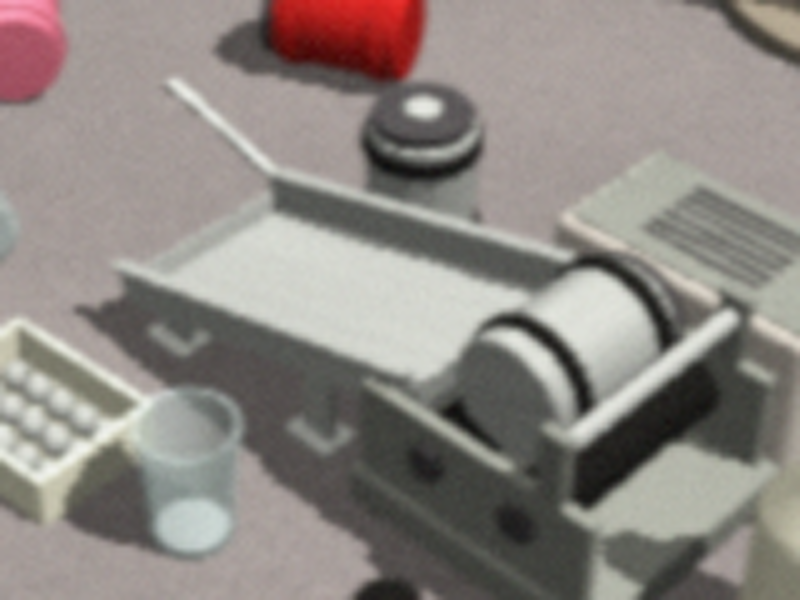

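View pics/t11.png

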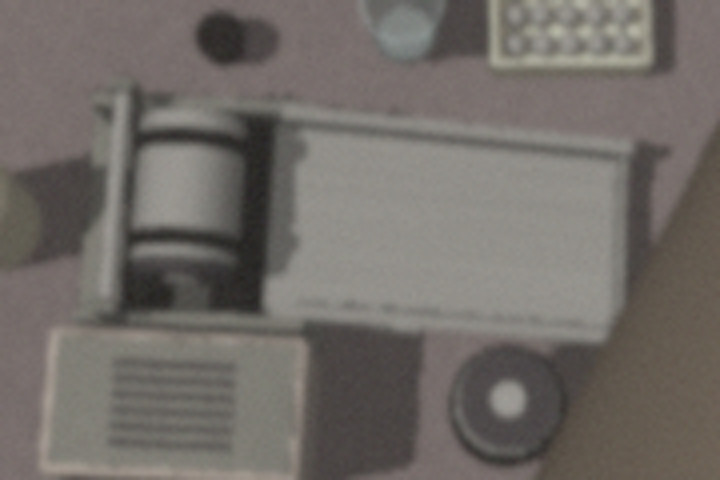

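```bash
cat > g.py <<'E'
from h import *
import sys
f=manip.grab_frame("scene")["color"];np.save(sys.argv[1],f)
E
python3 g.py a.npy; python3 -m creep '{"dr":[[0,0,0],[0,0,0],[0,0,0],[0,0,0],[0,0,0]],"offset":[[0,0,0],[0,0,0],[0,0,0],[0,0,0],[0,0,0]],"gripper":[0.91,0.91,0.91,0.91,0.91]}'; python3 - <<'E'
from h import *
a=np.load("a.npy").astype(float);b=manip.grab_frame("scene")["color"];np.save("b.npy",b)
A=a[205:265,305:365].mean(2);B=b.astype(float)[205:265,305:365].mean(2)
print(np.abs(A-B).mean(),np.abs(A-B).max(),cv2.phaseCorrelate(A,B))
i=cv2.imread("pics/s11.png") 
m=np.load("mill.npy")
t=manip.grab_frame("top")["color"]
cv2.imwrite("pics/z12.png",np.hstack([cv2.resize(b[205:265,305:365,::-1],(396,396),interpolation=cv2.INTER_CUBIC),cv2.resize(t[170:240,180:250,::-1],(396,396),interpolation=cv2.INTER_CUBIC)]))
a=np.linspace(0,2*np.pi,90)
for y in(-.029,.029):
  C=mill2w(m,np.c_[.12+.034*np.cos(a),0*a+y,.102+.034*np.sin(a)])
  q=(proj("top",C)-[180,170])*396/70; print("top",q.min(0).round(),q.max(0).round())
  q=(proj("scene",C)-[305,205])*6.6; print("scene",q.min(0).round(),q.max(0).round())
E
```

```text
time_s: 13.58
tool_pos: [0.527, -0.1871, 0.2551]
eef_rot: [-0.0, 0.722, 0.692, -0.0]
wrist_force: [-0.0, -0.2, -0.0]
finger_gap: 0.092
1.9127777777777777 10.666666666666664 ((0.03173599709371544, 0.01933407796909492), 1.0165949476342875)
top [102.  81.] [268. 119.]
scene [ 69. 104.] [222. 280.]
top [ 90. 224.] [258. 253.]
scene [175.  29.] [328. 200.]
```

View pics/z12.png

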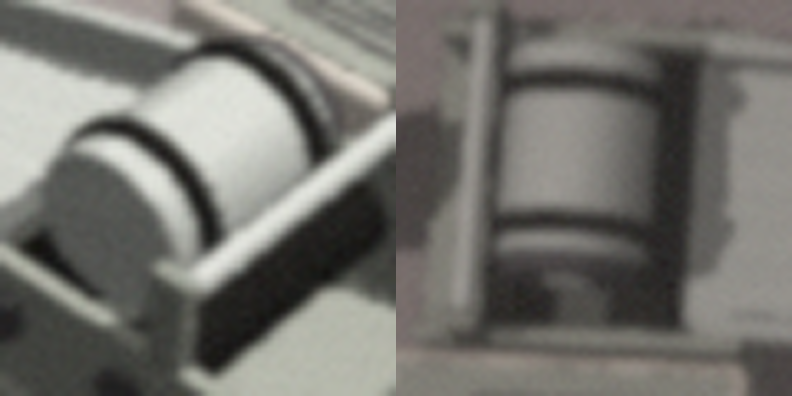

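```bash
python3 -c "
from bench import manip
print(manip.close_job())"
```

```text
the job is handed in; nothing more can be done
None
```

The milling jar is loaded: it lies between the two rollers by the stop rail, square across the mill and at rest. I handed the job in at about 13.6 s.

- **The push:** I used the nearly closed fingertips at the jar's mid-length. I rolled it up the gutter at about 40 mm/s with around 5 N, slowing to about 12–20 mm/s over the front roller. It dropped into the seat by itself there, as your notes describe.
- **Position:** in the last top view the tyres match the predicted seat to about 1 mm along the mill. The jar lies roughly 3 mm off centre sideways, well clear of the bearing plates.
- **At rest:** two pictures 0.6 s apart show no movement (0.03 px).
- **Robot and bench:** the arm was backed off with near-zero wrist force. In the last pictures, everything near the mill (spare jar, spatula, beaker, tray, stopper) looks undisturbed. The flask and bottle were mostly out of those views.
- **Disagreement:** my fit of the mill's pose left a few scene-camera points up to 4.7 px off (about 10 mm). The top view and the contact forces agreed with it, so I relied on those.

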